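# Release and push off the filter lid of the mould cooler

### The arm

A 6-joint arm with a two-finger parallel gripper is mounted at the origin on the work surface. World frame = base frame: x ahead of the robot, y to its left, z up, the work surface at z = 0. Lengths are in m, angles in degrees, forces in N, time in s.
With the tool pointing down it reaches from about 0.375 to 0.9 m from the base axis. Payload 3.1 kg.
Tool frame: the origin (TCP) lies between the finger pads; the fingertips stand 22 mm ahead of it and the grasp point (between the pads) lies 3 mm ahead of it (bot.tip_extent is the distance from the TCP to the fingertips, in m); y points along the fingers, z is the direction in which the jaws open and shut, and the axes are right-handed (so a half turn about y gives the same grasp; the last joint's range is limited). The gripper opens to 87 mm and grips with 3 to 60 N. Pads are 19 mm wide; open, the fingers measure 117 mm over their backs; the gripper's body (75 mm by 190 mm) begins 51 mm behind the grasp point.
Start: joints at [-76.003, 30.224, 82.088, -0, 67.689, -10.227], TCP at [0.256, -0.57, 0.245] pointing down, gripper open.
Joint ranges: [-176.69, 176.69], [-43.24, 126.21], [12.49, 139.97], [-82, 262], [0, 151.66], [-163.58, 163.58]. Speed limits (degrees/s): [159.86, 159.86, 180, 180, 180, 180].

### API

Orientations are given as a 3x3 rotation matrix whose columns are the frame's x, y, z axes.
In Python, from rig import bot, eyes, models gives the robot as it stands. The module is installed in compiled form; this text tells all that it offers.
- The arm moves only by the tool arm_command, never from a script. Its arguments are lists of equal length, an entry for each row: "translation": the shift along the tool's x, y, z each as a share of 0.08 m, from -1 to 1, a list of three; "rotation": the turn, a rotation vector about the tool's x, y, z each as a share of 60 degrees, from -1 to 1, a list of three; "grip": the closure, from -1 (fully open) to 1 (shut), so that 0 is half open. In form: {"translation": [[x, y, z], ...], "rotation": [[rx, ry, rz], ...], "grip": [grip, ...]}. A call has 1 to 5 rows; each row is the pose to reach, as a shift and turn from the pose commanded when the call began, along the tool's axes at that moment; what a row does not reach only later rows make up. A row lasts 1/10 s, in which the tool goes at most 50 mm and 8.59 degrees, less where a joint would pass 70% of its speed; a pose out of reach is approached as far as the arm can. A call with a number of a shift or a turn outside -1 to 1 is refused whole. A call with a gripper value outside its range is refused whole. The fingers move at their own pace and stop on an object; the grip force is fixed at half the most. Time passes only in rows, so rows that repeat a pose let the fingers close. It gives the time, the measured TCP pose, the force and the opening at its end, in the units of the state.
- bot.read_state(): the state, without advancing time (a new reading comes with each control period).
- eyes.capture(name): name is "scene" or "top"; returns a dict with "image" (420x560x3 uint8, blue, green, red), "mtx" (3x3 intrinsics, pixels), "dist_coeffs" ([k1, k2, p1, p2, k3] as OpenCV has them; the pictures are not rectified), "rvec" (rotation vector, rad) and "tvec" (3), from world to camera coordinates, as OpenCV has them. Camera axes: x right, y down, z forward; pixel columns grow to the right and rows downward; lengths in m; the calibration is good to about 2 mm. A picture is of the moment at which its call begins. There is no depth.
- bot.hand_in(): hands the job in, once; it reports no verdict.
Trained networks look in the newest picture that a camera, given by its name, has taken for a name from the list of things; names that differ only in an ending like _2 or _b are one class to them, and where a whole thing is asked for, a point or a joint stands for the part that bears it (a point fixed in the world has none). Each returns a list of dicts, best first, with "conf" (0 to 1); they miss things now and then, are a little off and sometimes report something else, mostly with a low value. They report only what shows in the picture. A call takes as long as a camera call. They do not tell look-alikes from the thing itself.
- models.recognise(camera, thing): "extent" ([left, top, right, bottom] as shares, 0 to 1, of the picture: columns of its width, rows of its height, round what is visible of it).
- models.spot_point(camera, thing): "point" ([column, row] as shares, 0 to 1, of the picture: columns of its width, rows of its height: a listed point, or the origin of a listed thing).
The state is a dict: "time_s": time; "joint_positions": joint angles; "qvel": joint speeds; "tau": joint torques, N m; "position": TCP position; "tcp_rot": TCP orientation; "force": force on the tool from outside, world axes, zero at the start; "moment": the same for the moment, N m; "opening": opening from 0.0 (shut) to 1.0 (fully open).
Only numpy, scipy, OpenCV 4.12 (cv2) and the standard library are available. Lean on these libraries where they do the work, as an engineer would, in place of code of your own. Each camera call takes 0.05 s, during which the arm holds its last target. There are 200 camera calls.

### The job

The mould cooler's air filter is due for changing: press the orange snap tab in until the blue filter lid springs free, then with the fingertips push the lid along its guides, right out of them, so that the filter is fully uncovered and the lid lies flat on the cooler's top, still straight in line with its guides. Only push the lid, never pinch, force or lift it, and leave everything else where it stands, the jar on the cooler included.

Things in the scene. Friction and masses are not known exactly. Their poses are not given: they have to be found in the camera images.
- mould_cooler: low brushed-metal blower casing fixed to the bench, 210 mm (its x) by 330 mm (its y), 70 mm tall, flat top. Origin: centre of the underside; z up. Its front (-x: louvres, switch) faces the robot. The filter seat is at its -y end, the snap tab beside it towards the front. The lid slides off in +y; the top is bare from the seat to y = +90 mm, where the jar stands
- filter_seat (a point): centre of the filter seat on the cooler's top surface, 70 mm above the bench, axes as the cooler's. In its frame, mm: black guides with lips 11 mm high reaching in to x = -43 and +43, ending at y = +38 (+x side) and +20 (-x side); 11 mm high rear wall at y = -52 to -45 with two spring plungers. The well is 68 by 60, with a yellow filter
- filter_lid: loose blue louvred lid, 96 (its x) by 84 (y) by 6 mm, 0.1 to 0.2 kg. Origin: centre of its underside; axes as the seat's. It starts on the seat centre, an ear at its front near corner latched by the tab's nose. Tab pressed in, the plungers push it about 11 mm along +y, past the latch; it then slides with under 5 N and is out of the guides 80 mm from the seat centre
- ramp_face (a point): middle of the upright back face of the lid's thumb ramp, 7 mm in +y from the lid's centre and 13 mm above its underside: the place to push it in +y. The face is 76 mm wide (x) and runs from 6 to 20 mm above the lid's underside; behind it (-y) lies 49 mm of flat lid top, then the rear wall. The ramp slopes down in front
- tab_pad (a point): centre of the top of the ribbed orange thumb pad of the snap tab, 30 mm (x) by 28 mm (y), its top 20 mm above the cooler's top; to be pressed straight down. The pad stands 9 mm above the near guide, whose outer side is 5 mm beside the pad
- snap_tab (a joint): snap tab angle, rad: 0 at rest, grows as it is pressed down, stop at 0.13 (pad about 8 mm down). The lid is released at about 0.09 (pad 6 mm down, about 5 N; 6 to 7 N at the stop). It springs back when let go
- colour_jar: small jar with green label and white lid, 44 mm diameter, 58 mm tall, standing on the cooler's top near its +y end; origin at the centre of its base
- spare_filter: spare yellow pleated filter pad, 64 by 56 by 13 mm, on the bench in front of the cooler; origin at the centre of its underside
- cutter: double-ring steel cutter, 44 by 88 mm, 30 mm tall, on the bench in front of the cooler; origin at the centre of its underside
- mould_tray: filled chocolate mould tray, 135 by 275 by 24 mm, on the bench to the left; origin at the centre of its underside
- palette_knife: spatula lying on the bench to the right, about 0.25 m long; origin on its underside
- callet_bowl: steel bowl, 130 mm across, 55 mm tall, on the bench to the right; origin at the centre of its base
- thermometer: white digital thermometer, 45 by 90 by 20 mm, on the bench in front of the cooler; origin at the centre of its underside
- brush: brush lying on the bench to the left, near the robot; origin on its underside
Mind the look-alikes: they are no part of the job. There is more than one size of the filter_lid; the job needs the smaller.

How it is judged (in metres and radians):
On the way, in this order (a step that is already met when the one before it is completed fails the run):
1. the snap tab is pressed in (value of joint snap_tab above 0.07 rad), for 0.05 s.
2. the released lid is pushed off the seat, by more than half its length (y of filter_lid in the frame of filter_seat above 0.05 m), for 0.05 s.
At the end, for the whole second after the job is handed in: the lid lies flat and still on the cooler's top, 78 to 170 mm along +y from its seat (so clear of the guides), within 25 mm of the guides' centre line and turned no more than 0.35 rad (20 degrees); the snap tab has sprung back; every bystander is within 30 mm of its start (y of filter_lid in the frame of filter_seat between 0.078 and 0.17 m and x of filter_lid in the frame of filter_seat between -0.025 and 0.025 m and z of filter_lid in the frame of filter_seat between -0.004 and 0.004 m and angle between filter_lid's own z axis and vertical below 0.06 rad and angle between the y axis of filter_lid and the y axis of filter_seat, either way round below 0.35 rad and linear speed of filter_lid below 0.01 m/s and value of joint snap_tab below 0.02 rad and distance of each of colour_jar, spare_filter, cutter, mould_tray, palette_knife, callet_bowl, thermometer, brush from where it was at the start of the episode below 0.03 m); the robot touches nothing.
It fails at once if the lid is lifted more than 15 mm off the cooler's top (z of filter_lid in the frame of filter_seat above 0.015 m).
It fails at once if the lid is pinched or forced (fingers on it with over 35 N) (contact force between the fingers and filter_lid above 35 N).
It fails at once if the lid is tipped up (angle between filter_lid's own z axis and vertical above 0.35 rad).
It fails at once if a bystander is pushed away or knocked over (distance of any of colour_jar, spare_filter, cutter, mould_tray, palette_knife, callet_bowl, thermometer, brush from where it was at the start of the episode above 0.03 m).
It also fails if it takes over 38 s, if anything falls off the work surface, if the arm or the gripper's body presses on something with over 40 N, if the wrist force passes 120 N, or if a joint passes its speed limit or range.

## Working session

There is one attempt and no reset: what is moved stays moved. The work goes in short steps, Python scripts to look and compute and a tool call to move; the robot and the scene stay as the last step left them, time stands still between calls to the robot, and variables do not carry over. Pictures are saved under pics/ and viewed, about 8 in all and at most 12, crops included, and the job is handed in when it is done.

Besides the shell and the picture viewer there is one more tool, called after "Emit:" by a JSON object that holds its "method" and its "body", one argument or row to a line. arm_command: Moves the arm, as the interface text tells. Shift numbers are shares of 0.08 m and turn numbers shares of 60 degrees, none past 1 either way. Its arguments: {"type":"object","properties":{"translation":{"type":"array"},"rotation":{"type":"array"},"grip":{"type":"array"}},"required":["translation","rotation","grip"]}

```bash
mkdir -p pics
python3 - <<'E'
from rig import bot, eyes, models
import cv2
for c in("scene","top"):
    r=eyes.capture(c); cv2.imwrite(f"pics/{c}1.png",r["image"])
    print(c,r["mtx"].tolist(),r["dist_coeffs"],r["rvec"],r["tvec"])
    for t in("mould_cooler","filter_seat","filter_lid","ramp_face","tab_pad","colour_jar"):
        for d in models.spot_point(c,t)[:3]: print(t,round(d["point"][0]*560),round(d["point"][1]*420),round(d["conf"],2))
s=bot.read_state();print(s["position"],s["tcp_rot"],s["force"],s["time_s"],bot.tip_extent)
E
```

```text
scene [[401.27073778285404, 0.0, 279.45453171091384], [0.0, 401.27073778285404, 205.75208453191928], [0.0, 0.0, 1.0]] [0.01082712 0.         0.         0.         0.        ] [ 2.15004554  0.7704793  -0.36992005] [-0.34496419 -0.11148837  1.32557372]
mould_cooler 331 233 0.56
filter_seat 331 239 0.58
filter_lid 331 238 0.7
filter_lid 149 248 0.56
ramp_face 333 234 0.69
ramp_face 151 237 0.64
tab_pad 299 221 0.74
tab_pad 405 175 0.42
colour_jar 358 187 0.84
top [[429.6796291760387, 0.0, 281.7053456128022], [0.0, 429.6796291760387, 210.55587430344997], [0.0, 0.0, 1.0]] [-0.10862124  0.          0.          0.          0.        ] [ 2.12054789 -2.10659673  0.2206616 ] [-0.00627699  0.44194317  1.38379025]
mould_cooler 261 181 0.95
filter_seat 285 160 0.92
filter_lid 286 159 0.94
filter_lid 360 276 0.93
ramp_face 357 276 0.97
tab_pad 286 182 0.69
colour_jar 217 175 0.6
[ 0.25646551 -0.56995779  0.24460734] [[-9.11940460e-01 -9.02473887e-06  4.10322552e-01]
 [-4.10322547e-01 -1.38318199e-04 -9.11940452e-01]
 [ 6.49851007e-05 -9.99999990e-01  1.22434908e-04]] [-0.4822916   0.14585582 -0.07658403] 0.7 0.022
```

View pics/scene1.png

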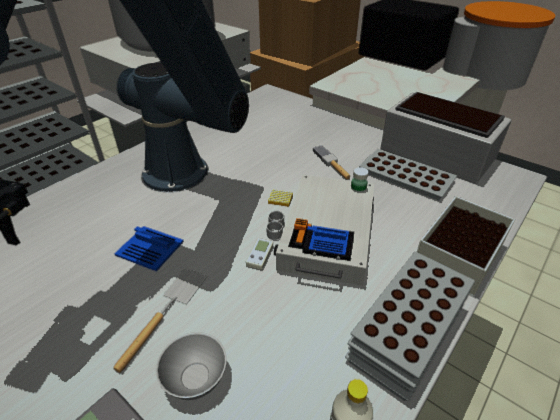

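View pics/top1.png

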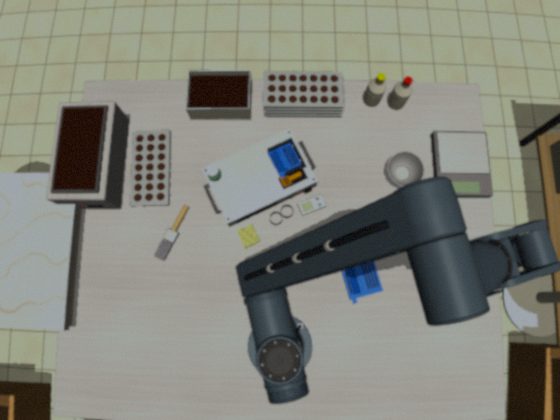

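Blue lids: one at scene (331,238) / top (286,159), seated on the cooler beside the orange tab. The other is at scene (149,248) / top (360,276), a bigger one loose on the bench. The seated one fits the description. I'll confirm it in a crop and use the crop for measuring.

Run:
```python
import cv2,numpy as np
a=cv2.imread("pics/scene1.png")[150:290,255:385]; b=cv2.imread("pics/top1.png")[120:230,195:325]
a=cv2.resize(a,None,fx=4,fy=4,interpolation=cv2.INTER_CUBIC)[:560,:400*1+120]
b=cv2.resize(b,(0,0),fx=2.1,fy=2.1,interpolation=cv2.INTER_CUBIC)
o=np.zeros((560,800,3),np.uint8);o[:560,:520]=a;o[:b.shape[0],525:525+b.shape[1]]=b[:,:275]
cv2.imwrite("pics/crop1.png",o)
```

```text
(no output)
```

View pics/crop1.png

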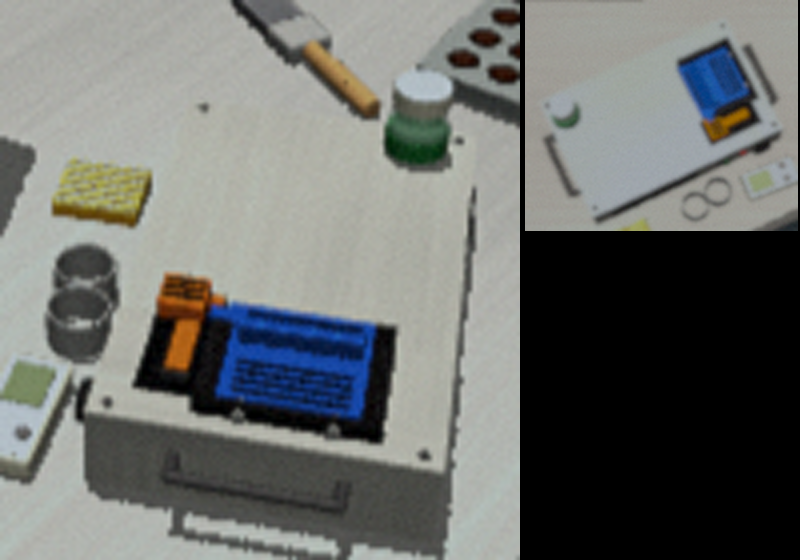

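The crop shows the seated lid between black guides. The orange pad is at scene (300,223) / top (286,182) and the jar sits at the far end, so this is the right lid. Next I fit the cooler pose.

```bash
cat > h.py <<'E'
import numpy as np, cv2
from rig import bot, eyes, models
from scipy.optimize import least_squares
C={c:eyes.capture(c) for c in("scene","top")}
def proj(c,P):
    r=C[c]; return cv2.projectPoints(np.array(P,float).reshape(-1,3),r["rvec"],r["tvec"],r["mtx"],r["dist_coeffs"])[0].reshape(-1,2)
def tf(p,P):
    P=np.array(P,float).reshape(-1,3); c,s=np.cos(p[2]),np.sin(p[2])
    return P@np.array([[c,s,0],[-s,c,0],[0,0,1]])+[p[0],p[1],0]
E
python3 - <<'E'
from h import *
X,Y,Z=.105,.165,.07
obs=[("top",(-X,Y,Z),(229.3,222)),("top",(X,Y,Z),(204.5,168.6)),("top",(X,-Y,Z),(289.8,131.9)),("top",(-X,-Y,Z),(316.4,182)),
("scene",(-X,-Y,Z),(276.5,253.8)),("scene",(X,-Y,Z),(366.8,267.5))]
f=lambda p:np.concatenate([proj(c,tf(p,P))[0]-o for c,P,o in obs])
s=least_squares(f,[.55,.05,.4],loss="soft_l1");p=s.x;print(p,np.degrees(p[2]),f(p).round(1))
def pt(o,z=None):
    g=lambda q:np.concatenate([proj(c,tf(p,[[q[0],q[1],q[2] if z is None else z]]))[0]-u for c,u in o])
    s=least_squares(g,[0,-.08,.07] if z is None else [0,-.08]);return s.x.round(4),tf(p,[[*s.x[:2],z or s.x[-1]]]).round(4),s.fun.round(1)
print("seat",pt([("scene",(331,239)),("top",(285.5,159.5))],.07))
print("ramp",pt([("scene",(333,234))],.083))
print("tab",pt([("scene",(300,222)),("top",(286,182))],.09))
print("jar",pt([("scene",(358,187)),("top",(217,175))],.07))
# black lip / pad corners from scene crop
for n,u in dict(lidFL=(211,305),lidFR=(375,325),guideR_end=(396,326),seatNR=(383,438),seatNL=(192,408)).items():
    print(n,pt([("scene",(255+u[0]/4,150+u[1]/4))],.076))
# tab_pad top corners
for n,u in dict(bl=(163,275),br=(212,280),fr=(208,300),fl=(158,297)).items(): print(n,pt([("scene",(255+u[0]/4,150+u[1]/4))],.09))
E
```

```text
[0.55890606 0.07045789 0.46610911] 26.706084855164015 [-1.2  2.  -2.6  0.1  0.2 -4.2  1.9 -1.4 -0.6 -0.5 -0.1  0.6]
seat (array([ 0.0131, -0.0948]), array([[ 0.6132, -0.0083,  0.07  ]]), array([-1.1,  1.5, -2. , -0.3]))
ramp (array([ 0.0182, -0.0841]), array([[0.613 , 0.0035, 0.083 ]]), array([0., 0.]))
tab (array([-0.0666, -0.0651]), array([[ 0.5286, -0.0176,  0.09  ]]), array([ 0.1, -0.3,  0.3, -0.1]))
jar (array([0.0628, 0.132 ]), array([[0.5557, 0.2166, 0.07  ]]), array([-0.3,  1.4, -1. ,  0.3]))
lidFL (array([-0.0472, -0.0623]), array([[ 0.5447, -0.0064,  0.076 ]]), array([-0.,  0.]))
lidFR (array([ 0.0545, -0.0583]), array([[0.6338, 0.0429, 0.076 ]]), array([0., 0.]))
guideR_end (array([ 0.0672, -0.0564]), array([[0.6443, 0.0503, 0.076 ]]), array([-0.,  0.]))
seatNR (array([ 0.0676, -0.1522]), array([[ 0.6877, -0.0351,  0.076 ]]), array([0., 0.]))
seatNL (array([-0.0429, -0.1527]), array([[ 0.5892, -0.0852,  0.076 ]]), array([0., 0.]))
bl (array([-0.0792, -0.0566]), array([[ 0.5136, -0.0157,  0.09  ]]), array([0., 0.]))
br (array([-0.0484, -0.0546]), array([[ 5.402e-01, -1.000e-04,  9.000e-02]]), array([0., 0.]))
fr (array([-0.0477, -0.0735]), array([[ 0.5493, -0.0167,  0.09  ]]), array([0., 0.]))
fl (array([-0.0782, -0.0775]), array([[ 0.5238, -0.0339,  0.09  ]]), array([0., 0.]))
```

Emit:
{"method": "arm_command", "body": {
  "translation": [
    [-1, 0, -0.82],
    [-1, 0, -0.82],
    [-1, 0, -0.82]
  ],
  "rotation": [
    [0, 0, 0],
    [0, 0, 0],
    [0, 0, 0]
  ],
  "grip": [0, 1, 1]
}}

```text
time_s: 1.1
position: [0.3039, -0.471, 0.2441]
tcp_rot: [[-0.91, -0.001, 0.414], [-0.414, 0.007, -0.91], [-0.002, -1.0, -0.006]]
force: [0.3, -0.4, -0.6]
opening: 0.811
```

Emit:
{"method": "arm_command", "body": {
  "translation": [
    [-1, 0, -0.82],
    [-1, 0, -0.82],
    [-1, 0, -0.82]
  ],
  "rotation": [
    [0, 0, 0],
    [0, 0, 0],
    [0, 0, 0]
  ],
  "grip": [1, 1, 1]
}}

```text
time_s: 1.4
position: [0.3495, -0.3792, 0.2444]
tcp_rot: [[-0.91, -0.001, 0.414], [-0.414, 0.005, -0.91], [-0.001, -1.0, -0.005]]
force: [0.3, 0.3, 0.4]
opening: 0.543
```

Emit:
{"method": "arm_command", "body": {
  "translation": [
    [-1, 0, -0.82],
    [-1, 0, -0.82],
    [-1, 0, -0.82]
  ],
  "rotation": [
    [0, 0, 0],
    [0, 0, 0],
    [0, 0, 0]
  ],
  "grip": [1, 1, 1]
}}

```text
time_s: 1.7
position: [0.3955, -0.2878, 0.2445]
tcp_rot: [[-0.91, -0.001, 0.415], [-0.415, 0.003, -0.91], [-0.001, -1.0, -0.003]]
force: [-1.1, 0.4, -0.1]
opening: 0.261
```

Emit:
{"method": "arm_command", "body": {
  "translation": [
    [-1, 0, -0.82],
    [-1, 0, -0.82],
    [-1, 0, -0.82]
  ],
  "rotation": [
    [0, 0, 0],
    [0, 0, 0],
    [0, 0, 0]
  ],
  "grip": [1, 1, 1]
}}

```text
time_s: 2.0
position: [0.4419, -0.1962, 0.2447]
tcp_rot: [[-0.91, 0.0, 0.415], [-0.415, 0.001, -0.91], [-0.001, -1.0, -0.001]]
force: [0.0, -0.9, 0.1]
opening: 0.028
```

Emit:
{"method": "arm_command", "body": {
  "translation": [
    [-1, 0, -0.82],
    [-1, 0, -0.82],
    [-1, 0, -0.82]
  ],
  "rotation": [
    [0, 0, 0],
    [0, 0, 0],
    [0, 0, 0]
  ],
  "grip": [1, 1, 1]
}}

```text
time_s: 2.3
position: [0.4886, -0.1043, 0.2448]
tcp_rot: [[-0.91, 0.002, 0.415], [-0.415, 0.0, -0.91], [-0.002, -1.0, 0.0]]
force: [-1.2, -0.2, -0.1]
opening: 0.005
```

Emit:
{"method": "arm_command", "body": {
  "translation": [
    [-0.3, 0, -0.3],
    [-0.6, 0, -0.6],
    [-0.9, 0, -0.8],
    [-0.9, 0, -0.8],
    [-0.9, 0, -0.8]
  ],
  "rotation": [
    [0, -0.14, 0],
    [0, -0.28, 0],
    [0, -0.42, 0],
    [0, -0.56, 0],
    [0, -0.7, 0]
  ],
  "grip": [1, 1, 1, 1, 1]
}}

```text
time_s: 2.8
position: [0.5271, -0.0202, 0.2446]
tcp_rot: [[-0.397, 0.001, 0.918], [-0.918, -0.001, -0.397], [0.001, -1.0, 0.001]]
force: [-0.0, -0.2, 0.1]
opening: 0.004
```

Emit:
{"method": "arm_command", "body": {
  "translation": [
    [0, 0, 0],
    [0, 0, 0],
    [0, 0, 0],
    [0, 0, 0],
    [0, 0, 0]
  ],
  "rotation": [
    [0, -0.14, 0],
    [0, -0.28, 0],
    [0, -0.42, 0],
    [0, -0.56, 0],
    [0, -0.7, 0]
  ],
  "grip": [1, 1, 1, 1, 1]
}}

```text
time_s: 3.3
position: [0.5267, -0.0213, 0.2446]
tcp_rot: [[0.317, 0.001, 0.948], [-0.948, -0.001, 0.317], [0.001, -1.0, 0.0]]
force: [0.0, -0.1, 0.3]
opening: 0.004
```

Emit:
{"method": "arm_command", "body": {
  "translation": [
    [-0.03, 0.5, 0.07],
    [-0.03, 0.9, 0.07],
    [-0.03, 0.9, 0.07]
  ],
  "rotation": [
    [0, -0.14, 0],
    [0, -0.14, 0],
    [0, -0.14, 0]
  ],
  "grip": [1, 1, 1]
}}

```text
time_s: 3.6
position: [0.5283, -0.0162, 0.1691]
tcp_rot: [[0.447, -0.008, 0.895], [-0.895, 0.001, 0.447], [-0.005, -1.0, -0.007]]
force: [-0.1, 0.7, 0.1]
opening: 0.007
```

Emit:
{"method": "arm_command", "body": {
  "translation": [
    [0, 0.3, 0],
    [0, 0.58, 0],
    [0, 0.58, 0]
  ],
  "rotation": [
    [0, 0, 0],
    [0, 0, 0],
    [0, 0, 0]
  ],
  "grip": [1, 1, 1]
}}

```text
time_s: 3.9
position: [0.53, -0.016, 0.1252]
tcp_rot: [[0.447, -0.003, 0.894], [-0.894, 0.0, 0.447], [-0.002, -1.0, -0.003]]
force: [0.8, -0.7, -0.4]
opening: 0.006
```

Run:
```python
from h import *
im=C["scene"]["image"][180:290,265:385]
cv2.imwrite("pics/c2.png",cv2.resize(im,None,fx=5,fy=5,interpolation=cv2.INTER_CUBIC))
s=bot.read_state();tip=s["position"]+.022*s["tcp_rot"][:,1];print(s["position"],s["tcp_rot"].round(3).tolist())
print("tip px in crop",(proj("scene",tip)-[265,180])*5)
for d in models.spot_point("scene","tab_pad")[:2]:print(d)
```

```text
[ 0.53154345 -0.0158631   0.12720745] [[0.447, 0.001, 0.894], [-0.894, -0.001, 0.447], [0.001, -1.0, 0.001]]
tip px in crop [[183.09728507 185.85040663]]
{'point': [0.5364, 0.5298], 'conf': 0.61}
```

View pics/c2.png

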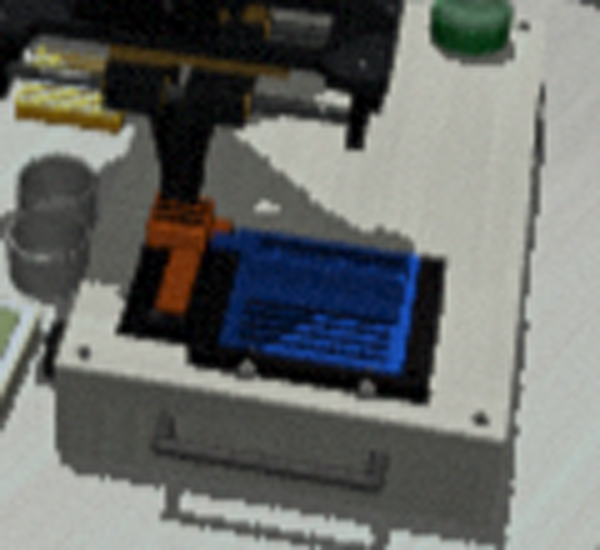

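The closed fingers are centred over the orange pad (pad centre about crop (183,212)). Now I press.

Emit:
{"method": "arm_command", "body": {
  "translation": [
    [0, 0.1, 0],
    [0, 0.16, 0],
    [0, 0.19, 0],
    [0, 0.21, 0],
    [0, 0.21, 0]
  ],
  "rotation": [
    [0, 0, 0],
    [0, 0, 0],
    [0, 0, 0],
    [0, 0, 0],
    [0, 0, 0]
  ],
  "grip": [1, 1, 1, 1, 1]
}}

```text
time_s: 4.55
position: [0.5306, -0.0144, 0.1096]
tcp_rot: [[0.448, -0.0, 0.894], [-0.894, 0.0, 0.448], [-0.0, -1.0, 0.0]]
force: [-1.3, 1.7, 3.5]
opening: 0.004
```

Emit:
{"method": "arm_command", "body": {
  "translation": [
    [0, 0.02, 0],
    [0, 0.04, 0],
    [0, 0.05, 0],
    [0, 0.05, 0]
  ],
  "rotation": [
    [0, 0, 0],
    [0, 0, 0],
    [0, 0, 0],
    [0, 0, 0]
  ],
  "grip": [1, 1, 1, 1]
}}

```text
time_s: 4.95
position: [0.5304, -0.0139, 0.1057]
tcp_rot: [[0.448, -0.0, 0.894], [-0.894, 0.001, 0.448], [-0.001, -1.0, 0.0]]
force: [-1.2, 3.7, 5.8]
opening: 0.004
```

Emit:
{"method": "arm_command", "body": {
  "translation": [
    [0, 0.02, 0],
    [0, 0.03, 0],
    [0, 0.03, 0]
  ],
  "rotation": [
    [0, 0, 0],
    [0, 0, 0],
    [0, 0, 0]
  ],
  "grip": [1, 1, 1]
}}

```text
time_s: 5.25
position: [0.5304, -0.0138, 0.1045]
tcp_rot: [[0.448, 0.0, 0.894], [-0.894, 0.001, 0.448], [-0.001, -1.0, 0.001]]
force: [-4.0, 4.9, 14.1]
opening: 0.007
```

Run:
```python
from h import *
im=C["scene"]["image"][180:290,265:385]
cv2.imwrite("pics/c3.png",cv2.resize(im,None,fx=5,fy=5,interpolation=cv2.INTER_CUBIC))
```

```text
(no output)
```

View pics/c3.png

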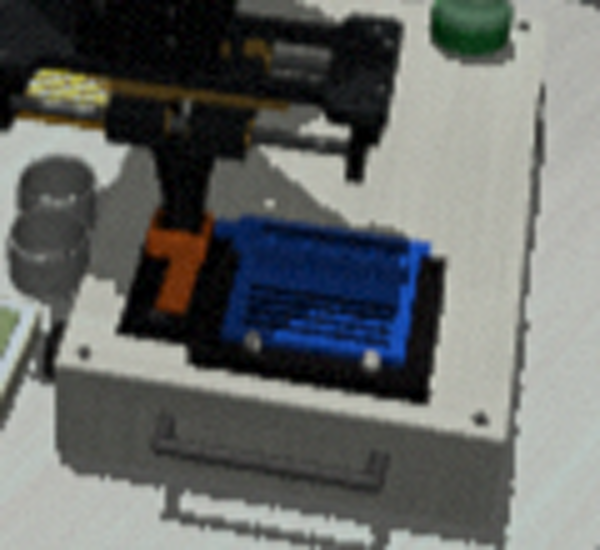

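The lid has sprung forward and both plungers show out (crop (252,342), (372,358)). I lift off the tab and move over the flat part behind the ramp.

Emit:
{"method": "arm_command", "body": {
  "translation": [
    [0, -0.3, 0],
    [0, -0.7, 0],
    [0, -0.7, 0]
  ],
  "rotation": [
    [0, 0, 0],
    [0, 0, 0],
    [0, 0, 0]
  ],
  "grip": [1, 1, 1]
}}

```text
time_s: 5.65
position: [0.5333, -0.0154, 0.1622]
tcp_rot: [[0.449, 0.008, 0.894], [-0.894, -0.002, 0.449], [0.006, -1.0, 0.006]]
force: [1.4, -0.2, -0.4]
opening: 0.002
```

Emit:
{"method": "arm_command", "body": {
  "translation": [
    [0.25, 0, 0.5],
    [0.47, 0, 0.94],
    [0.47, 0, 0.94],
    [0.47, 0, 0.94],
    [0.47, 0, 0.94]
  ],
  "rotation": [
    [0, 0, 0],
    [0, 0, 0],
    [0, 0, 0],
    [0, 0, 0],
    [0, 0, 0]
  ],
  "grip": [0.26, 0.26, 0.26, 0.26, 0.26]
}}

```text
time_s: 6.15
position: [0.6128, -0.0144, 0.1577]
tcp_rot: [[0.448, -0.004, 0.894], [-0.894, 0.001, 0.448], [-0.002, -1.0, -0.003]]
force: [-0.2, 0.9, 0.1]
opening: 0.337
```

Emit:
{"method": "arm_command", "body": {
  "translation": [
    [0, 0.2, 0],
    [0, 0.4, 0],
    [0, 0.4, 0]
  ],
  "rotation": [
    [0, 0, 0],
    [0, 0, 0],
    [0, 0, 0]
  ],
  "grip": [0.26, 0.26, 0.26]
}}

```text
time_s: 6.45
position: [0.6115, -0.0142, 0.1247]
tcp_rot: [[0.448, -0.007, 0.894], [-0.894, 0.001, 0.448], [-0.004, -1.0, -0.005]]
force: [0.1, -0.1, -0.6]
opening: 0.365
```

Run:
```python
from h import *
im=C["scene"]["image"][180:290,265:385]
cv2.imwrite("pics/c4.png",cv2.resize(im,None,fx=5,fy=5,interpolation=cv2.INTER_CUBIC))
s=bot.read_state();print(s["position"],s["opening"],s["force"])
f=lambda P:((proj("scene",P)-[265,180])*5).round()
R=s["tcp_rot"]
for z in(-.03,.03):print("tip",f(s["position"]+.022*R[:,1]+z*R[:,2]), "dropped to .076",f((s["position"]+z*R[:,2])*[1,1,0]+[0,0,.076]))
p=[0.5589,0.07046,.4661]
print("expected ramp foot L,R (lid y+11), seat wall inner",f(tf(p,[[-.026,-.077,.076],[.05,-.077,.076],[-.026,-.14,.081],[.05,-.14,.081]])))
for d in models.spot_point("scene","ramp_face")[:2]:print((np.array(d["point"])*[560,420]-[265,180])*5,d["conf"])
```

```text
[ 0.6135626  -0.01455366  0.12673183] 0.36766026679642877 [ 0.90232313 -0.24328433  0.50943295]
tip [[260. 248.]] dropped to .076 [[257. 292.]]
tip [[387. 267.]] dropped to .076 [[381. 311.]]
expected ramp foot L,R (lid y+11), seat wall inner [[251. 257.]
 [406. 280.]
 [231. 339.]
 [394. 365.]]
[323.08 260.04] 0.7
[-588.04  297.42] 0.56
```

View pics/c4.png

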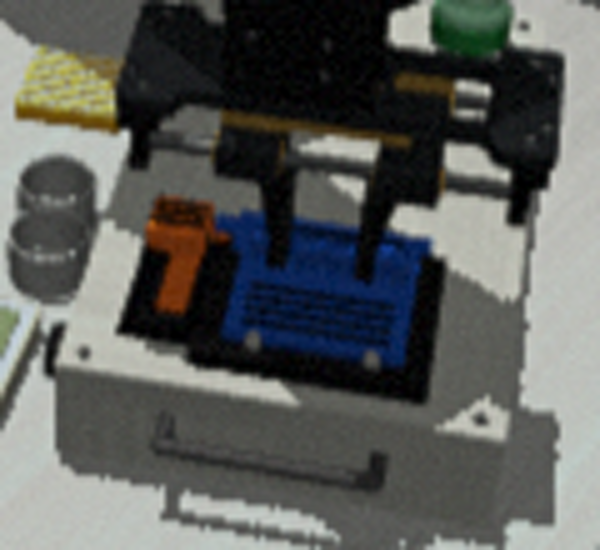

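Both fingertips straddle the lid's centre line, behind the ramp (face at crop (323,260)) and ahead of the plungers. I lower them and start pushing gently.

Emit:
{"method": "arm_command", "body": {
  "translation": [
    [0, 0.15, 0],
    [0, 0.25, 0],
    [0, 0.29, 0],
    [0, 0.29, 0]
  ],
  "rotation": [
    [0, 0, 0],
    [0, 0, 0],
    [0, 0, 0],
    [0, 0, 0]
  ],
  "grip": [0.26, 0.26, 0.26, 0.26]
}}

```text
time_s: 7.0
position: [0.6141, -0.0145, 0.1028]
tcp_rot: [[0.448, -0.002, 0.894], [-0.894, 0.0, 0.448], [-0.001, -1.0, -0.001]]
force: [-0.4, -0.3, 0.9]
opening: 0.37
```

Emit:
{"method": "arm_command", "body": {
  "translation": [
    [-0.06, 0, 0],
    [-0.12, 0, 0],
    [-0.18, 0, 0],
    [-0.23, 0, 0],
    [-0.28, 0, 0]
  ],
  "rotation": [
    [0, 0, 0],
    [0, 0, 0],
    [0, 0, 0],
    [0, 0, 0],
    [0, 0, 0]
  ],
  "grip": [0.26, 0.26, 0.26, 0.26, 0.26]
}}

```text
time_s: 7.5
position: [0.6045, 0.0058, 0.104]
tcp_rot: [[0.448, 0.0, 0.894], [-0.894, 0.001, 0.448], [-0.0, -1.0, 0.0]]
force: [0.2, 0.1, -0.3]
opening: 0.37
```

Emit:
{"method": "arm_command", "body": {
  "translation": [
    [-0.06, 0, 0],
    [-0.12, 0, 0],
    [-0.18, 0, 0],
    [-0.24, 0, 0],
    [-0.3, 0, 0]
  ],
  "rotation": [
    [0, 0, 0],
    [0, 0, 0],
    [0, 0, 0],
    [0, 0, 0],
    [0, 0, 0]
  ],
  "grip": [0.26, 0.26, 0.26, 0.26, 0.26]
}}

```text
time_s: 8.0
position: [0.5939, 0.0272, 0.1039]
tcp_rot: [[0.448, 0.0, 0.894], [-0.894, -0.0, 0.448], [0.0, -1.0, 0.0]]
force: [0.5, -2.2, 1.0]
opening: 0.369
```

Run:
```python
from h import *
im=C["scene"]["image"][180:290,265:385]
cv2.imwrite("pics/c5.png",cv2.resize(im,None,fx=5,fy=5,interpolation=cv2.INTER_CUBIC))
s=bot.read_state();print(s["position"],s["opening"],s["force"])
```

```text
[0.59329443 0.02773164 0.1037505 ] 0.3685328220953446 [-0.50927375 -0.73445529 -0.60168387]
```

View pics/c5.png

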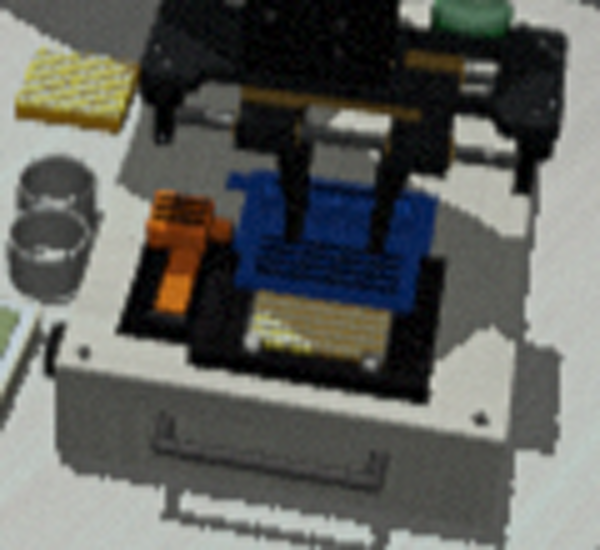

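The lid is sliding straight in its guides and the filter is beginning to show (crop (320,325)). About 61 mm of push is left.

Emit:
{"method": "arm_command", "body": {
  "translation": [
    [-0.06, 0, 0],
    [-0.12, 0, 0],
    [-0.18, 0, 0],
    [-0.24, 0, 0],
    [-0.3, 0, 0]
  ],
  "rotation": [
    [0, 0, 0],
    [0, 0, 0],
    [0, 0, 0],
    [0, 0, 0],
    [0, 0, 0]
  ],
  "grip": [0.26, 0.26, 0.26, 0.26, 0.26]
}}

```text
time_s: 8.6
position: [0.5829, 0.0487, 0.1037]
tcp_rot: [[0.448, -0.0, 0.894], [-0.894, 0.0, 0.448], [-0.0, -1.0, -0.0]]
force: [0.2, -1.3, -0.8]
opening: 0.369
```

Emit:
{"method": "arm_command", "body": {
  "translation": [
    [-0.06, 0, 0],
    [-0.12, 0, 0],
    [-0.18, 0, 0],
    [-0.24, 0, 0],
    [-0.28, 0, 0]
  ],
  "rotation": [
    [0, 0, 0],
    [0, 0, 0],
    [0, 0, 0],
    [0, 0, 0],
    [0, 0, 0]
  ],
  "grip": [0.26, 0.26, 0.26, 0.26, 0.26]
}}

```text
time_s: 9.1
position: [0.5728, 0.0688, 0.1037]
tcp_rot: [[0.448, -0.0, 0.894], [-0.894, 0.0, 0.448], [-0.0, -1.0, -0.0]]
force: [0.6, -1.7, -0.8]
opening: 0.368
```

Emit:
{"method": "arm_command", "body": {
  "translation": [
    [-0.06, 0, 0],
    [-0.11, 0, 0],
    [-0.15, 0, 0],
    [-0.18, 0, 0],
    [-0.18, 0, 0]
  ],
  "rotation": [
    [0, 0, 0],
    [0, 0, 0],
    [0, 0, 0],
    [0, 0, 0],
    [0, 0, 0]
  ],
  "grip": [0.26, 0.26, 0.26, 0.26, 0.26]
}}

```text
time_s: 9.6
position: [0.5663, 0.0816, 0.1037]
tcp_rot: [[0.448, -0.001, 0.894], [-0.894, 0.0, 0.448], [-0.001, -1.0, -0.0]]
force: [-0.6, 0.1, 0.0]
opening: 0.371
```

Run:
```python
from h import *
im=C["scene"]["image"][165:275,260:380]
cv2.imwrite("pics/c6.png",cv2.resize(im,None,fx=5,fy=5,interpolation=cv2.INTER_CUBIC))
s=bot.read_state();print(s["position"],s["force"])
```

```text
[0.56650793 0.08132639 0.10372461] [-0.13720229  0.92006627 -0.08290601]
```

View pics/c6.png

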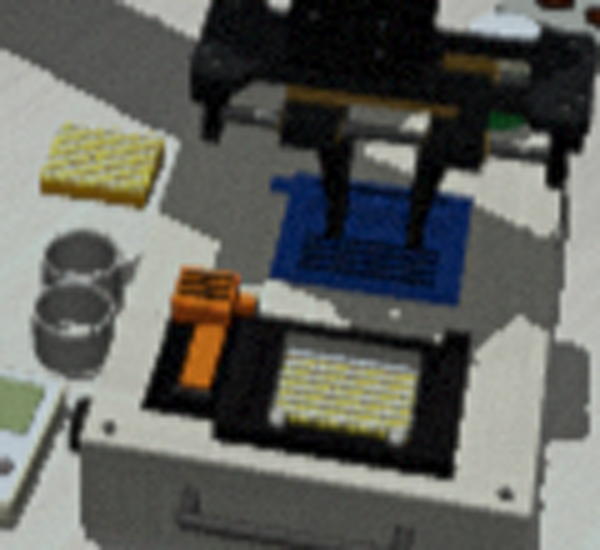

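The lid is clear of the guides, flat and straight, with the filter fully uncovered and the tab back up. I back off and lift away.

Emit:
{"method": "arm_command", "body": {
  "translation": [
    [0.06, 0, 0],
    [0.12, 0, 0],
    [0.12, 0, 0],
    [0.12, -0.4, 0],
    [0.12, -1, 0]
  ],
  "rotation": [
    [0, 0, 0],
    [0, 0, 0],
    [0, 0, 0],
    [0, 0, 0],
    [0, 0, 0]
  ],
  "grip": [0.26, 0.26, 0.26, 0.26, 0.26]
}}

```text
time_s: 10.2
position: [0.5687, 0.0723, 0.1817]
tcp_rot: [[0.447, -0.008, 0.894], [-0.894, 0.001, 0.447], [-0.004, -1.0, -0.007]]
force: [1.6, -0.1, 0.7]
opening: 0.368
```

Emit:
{"method": "arm_command", "body": {
  "translation": [
    [0, -0.6, 0],
    [0, -1, 0],
    [0, -1, 0],
    [0, -1, 0],
    [0, -1, 0]
  ],
  "rotation": [
    [0, 0, 0],
    [0, 0, 0],
    [0, 0, 0],
    [0, 0, 0],
    [0, 0, 0]
  ],
  "grip": [0.26, 0.26, 0.26, 0.26, 0.26]
}}

```text
time_s: 10.7
position: [0.5698, 0.0725, 0.2623]
tcp_rot: [[0.448, -0.003, 0.894], [-0.894, 0.0, 0.448], [-0.002, -1.0, -0.003]]
force: [0.3, 1.1, -1.0]
opening: 0.371
```

Run:
```python
from h import *
im=C["scene"]["image"][150:270,250:400]
cv2.imwrite("pics/c7.png",cv2.resize(im,None,fx=5,fy=5,interpolation=cv2.INTER_CUBIC))
p=[0.5589,0.07046,.4661]
for t,z in(("filter_lid",.07),("ramp_face",.083),("colour_jar",.07),("tab_pad",.09)):
  for d in models.spot_point("scene",t)[:2]:
    u=np.array(d["point"])*[560,420]
    q=least_squares(lambda q:proj("scene",tf(p,[[*q,z]]))[0]-u,[0,0]).x
    print(t,u.round(),q.round(4),"rel seat",(q-[.012,-.095]).round(4),round(d["conf"],2))
s=bot.read_state();print(s["position"],s["force"],s["time_s"])
```

```text
filter_lid [149. 249.] [-0.4027 -0.2173] rel seat [-0.4147 -0.1223] 0.77
filter_lid [337. 211.] [0.0159 0.0195] rel seat [0.0039 0.1145] 0.7
ramp_face [149. 240.] [-0.4066 -0.2007] rel seat [-0.4186 -0.1057] 0.97
ramp_face [334. 206.] [0.0081 0.0222] rel seat [-0.0039  0.1172] 0.81
colour_jar [356. 186.] [0.0579 0.145 ] rel seat [0.0459 0.24  ] 0.57
tab_pad [300. 220.] [-0.0686 -0.0591] rel seat [-0.0806  0.0359] 0.51
tab_pad [332. 164.] [-0.0213  0.2089] rel seat [-0.0333  0.3039] 0.28
[0.57062952 0.07258763 0.26271715] [ 0.54037327  0.43394141 -0.80241569] 11.0
```

View pics/c7.png

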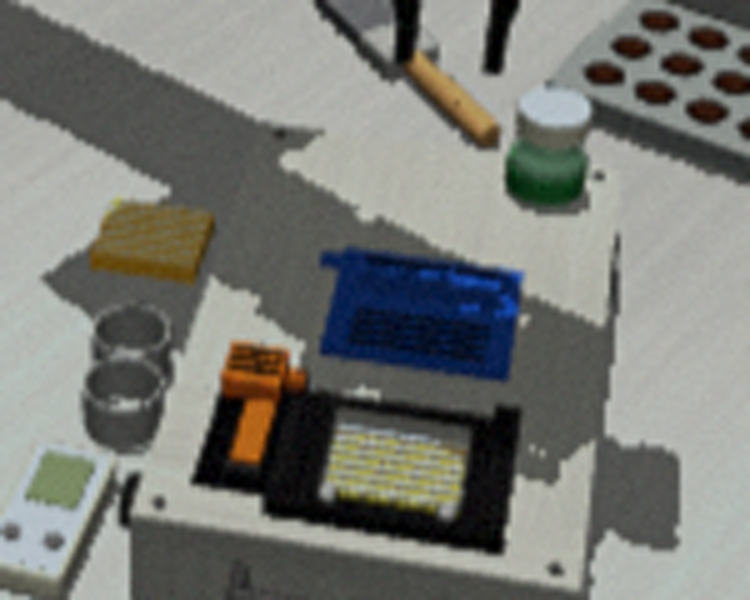

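The lid lies flat and straight about 110 mm along +y from the seat. The jar, spare filter, cutter and thermometer are in place, the tab is up, and the arm is clear. Handing in.

```bash
python3 -c "
from rig import bot
print(bot.hand_in())"
```

```text
the job is handed in; nothing more can be done
None
```

I pressed the orange tab until the lid sprang free. With two part-open fingertips on the ramp face I then pushed the lid out of its guides, backed off, lifted clear and handed in. `hand_in` gives no verdict, so the result is judged only by my own checks.

**Forces and time:** the peak force reading was about 15 N, with the tab at its stop. While pushing, readings stayed under about 3 N. The clock stood at about 11 s of the allowed 38 s.

**Last checks:**
- **Lid:** the final picture shows it flat, straight and clear of the guides, with the filter fully uncovered. The networks put it 110–115 mm along +y and within 4 mm of the centre line. From where the fingers stopped I had worked out about 105 mm. All of these are inside 78–170 mm.
- **Tab:** it looks sprung back up in the picture; its angle was not measured.
- **Bystanders:** the jar, spare filter, cutter and thermometer look unmoved. The last jar reading was about 14 mm from the first, which I put down to detection noise, as the arm never came near it. I did not check the tray, knife, bowl and brush again at the end.
- **Disagreement:** the early cooler fit left one top-view corner 4 px off, so estimates of the seat's y position ranged over about 9 mm. The push distance allowed for that.

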